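# Right the fallen tool cup and stand the graver in it

### The job

The wooden tool cup on the carving bench has been knocked over. Stand it upright, set down gently and wholly on the round cork mat, and let go of it; then stand the graver that fell out of it in the cup, handle down and blade up, leaving the cup standing on the mat. Do not shift the other loose things on the bench.

Things in the scene. Friction and masses are not known exactly. Their poses are not given: they have to be found in the camera images.
- cup: Open wooden tool cup, a straight round tube with a closed base: outer diameter 56 mm, height 80 mm, wall 4 mm (inner diameter 48 mm), base 8 mm thick; weighs about 0.15 to 0.3 kg and can roll. Origin at the centre of the underside of its base; its z axis runs from base to mouth. It starts lying on its side on the bench (axis 28 mm above the bench), mouth roughly away from the robot.
- graver: Carving graver lying on the bench, 145 mm long, about 60 g: dark octagonal wooden handle 100 mm long and 17 mm across flats, then an 8 mm brass ferrule (12 mm diameter), then a steel blade (5 mm diameter). Origin on its axis at the butt end of the handle (8.5 mm above the bench as it lies); its x axis runs along it to the blade tip. It starts with the blade roughly away from the robot.
- graver_tip (a point): Tip of the graver's blade, 145 mm from the butt.
- mat: Round cork mat fixed to the bench, 120 mm diameter, flat and firm. Its thickness differs from start to start, anywhere from 4 to 14 mm, and the pose does not tell it: feel for its top when setting down. Origin on the bench surface at the mat's centre, z up.
- whetstone: Bystander, to be left alone: grey whetstone, flat bar 75 x 28 x 18 mm, origin under its centre.
- blank: Bystander, to be left alone: small pale wooden block 50 x 34 x 24 mm, origin under its centre.
- seal: Bystander, to be left alone: dark turned wooden seal, 36 mm diameter, 42 mm high, origin under its centre.
- waxjar: Bystander, to be left alone: squat amber jar, 60 mm diameter, 55 mm high, origin under its centre.
- mallet: Bystander, to be left alone: hammer lying flat, about 220 mm long, origin under its middle.
- brush: Bystander, to be left alone: wooden brush lying flat, about 170 mm long, origin under its middle.
Not all that is in view belongs to the job. Several things have the shape of the graver; the one meant has the colours described above.

How it is judged:
On the way:
1. the cup stands upright on the mat, let go of, before the graver goes in (angle between cup's own z axis and vertical below 0.07 rad and horizontal distance between cup and mat below 0.034 m and height (world z) of cup below 0.018 m and contact force between cup and mat above 0.3 N and linear speed of cup below 0.02 m/s and angular speed of cup below 0.2 rad/s and contact force between the arm and cup below 0.05 N and distance between cup and graver above 0.06 m), for 0.3 s.
At the end, for the whole second after the job is handed in: The cup stands upright (within 4 degrees), base flat on the mat and wholly on it (centre within 34 mm of the mat's centre); the graver stands in it, butt down on the cup's floor (within about 20 mm of it) and blade tip up (at least 120 mm above the cup's underside); both are at rest and released (angle between cup's own z axis and vertical below 0.07 rad and horizontal distance between cup and mat below 0.034 m and height (world z) of cup below 0.018 m and contact force between cup and mat above 0.3 N and linear speed of each of cup, graver below 0.02 m/s and angular speed of cup below 0.2 rad/s and contact force between the arm and cup below 0.05 N and contact force between the arm and graver below 0.05 N and z of graver in the frame of cup between 0.004 and 0.03 m and horizontal distance between graver and cup below 0.026 m and z of graver_tip in the frame of cup above 0.12 m); the robot touches nothing.
It fails at once if the cup is pressed or knocked onto the mat with more than 45 N (contact force between cup and mat above 45 N).
It fails at once if the cup is dropped or slammed down on the mat (moving faster than 0.25 m/s low over it) (linear speed of cup above 0.25 m/s and horizontal distance between cup and mat below 0.06 m and height (world z) of cup below 0.025 m).
It fails at once if one of the bystanders is shifted by more than 30 mm (distance of any of whetstone, blank, seal, waxjar, mallet, brush from where it was at the start of the episode above 0.03 m).
It also fails if it takes over 64 s, if anything falls off the work surface, if the arm or the gripper's body presses on something with over 40 N, if the wrist force passes 120 N, or if a joint passes its speed limit or range.

### The arm

A 7-joint arm with a two-finger parallel gripper is mounted at the origin on the work surface. World frame = base frame: x ahead of the robot, y to its left, z up, the work surface at z = 0. Lengths are in m, angles in rad, forces in N, time in s.
With the tool pointing down it reaches from about 0.35 to 0.9 m from the base axis. Payload 19.9 kg.
Tool frame: the origin (TCP) lies between the finger pads; the fingertips stand 19 mm ahead of it and the grasp point (between the pads) is the TCP; z points along the fingers, y is the line along which they close (so a half turn about z gives the same grasp; the last joint's range is limited). The gripper opens to 94 mm and grips with 3 to 60 N. Pads are 16 mm wide; open, the fingers measure 119 mm over their backs; the gripper's body (75 mm by 177 mm) begins 78 mm behind the grasp point.
Start: joints at [-1.327, 0.417, -0.01, 1.614, 0.005, 1.111, -0.053], TCP at [0.176, 0.6, 0.191] pointing down, gripper open.
Joint ranges: [-2.81, 2.81], [-0.39, 2.02], [-1.27, 1.25], [0.06, 2.57], [-1.19, 4.33], [0.19, 2], [-2.82, 2.82]. Speed limits (rad/s): [1.89, 1.89, 2.39, 2.39, 3.01, 3.01, 3.01].

### API

Orientations are given as a 3x3 rotation matrix whose columns are the frame's x, y, z axes.
In Python, from rig import robot gives the robot as it stands. Calls block until the motion is done:
- robot.move_ptp(position, orientation): joint-space move of the TCP to a pose.
- robot.move_linear(position, velocity=0.15, frame=None, threshold=None): straight line of the TCP; frame=None keeps the orientation; velocity is the mean speed in m/s. With threshold (N) it stops when the force on the tool has changed by that much, and returns True; else False.
- robot.goto_joints(angles): joint-space move.
- robot.gripper_to(opening): finger opening in m; the grip force is fixed at half the most; returns when the fingers have stopped.
- robot.pause(seconds).
- robot.ik(position, orientation): joint angles nearest the present ones, or None.
- robot.get_state(): the state.
- robot.grab_frame(name): name is "side" or "top"; returns the picture (400x640x3 uint8, red, green, blue); there is no depth.
- robot.camera_info(name): a dict with "fx", "fy", "cx", "cy" (pixels), "rvec" (rotation vector, rad) and "tvec" (3), from world to camera coordinates, as OpenCV has them. Camera axes: x right, y down, z forward; pixel columns grow to the right and rows downward; lengths in m; the calibration is good to about 2 mm. A picture is of the moment at which its call begins. camera_info takes no time and is no camera call.
A pose or a line that the arm cannot do raises robot.PlanningError and nothing moves.
- robot.sign_off(): hands the job in; it is judged then, once.
The state is a dict: "time": time; "qpos": joint angles; "joint_vel": joint speeds; "effort": joint torques, N m; "ee_pos": TCP position; "tool_rot": TCP orientation; "force": force on the tool from outside, world axes, zero at the start; "moment": the same for the moment, N m; "opening": finger opening in m; "grasp_force": force on a finger pad.
Only numpy, scipy, OpenCV 4.12 (cv2) and the standard library are available. Lean on these libraries where they do the work, as an engineer would, in place of code of your own. Each camera call takes 0.05 s, during which the arm holds its last target. There are 200 camera calls.

## Working session

There is one attempt and no reset: what is moved stays moved. The work goes in short steps, each a Python script; the robot and the scene stay as the last script left them, time stands still between calls to the robot, and variables do not carry over. Pictures are saved under pics/ and viewed, at most 10 in all, crops included, and the job is handed in when it is done.

```bash
ls; mkdir -p pics
python3 - <<'E'
from rig import robot
import cv2
for n in("side","top"):
    cv2.imwrite(f"pics/{n}0.png",robot.grab_frame(n)[:,:,::-1]); print(n,robot.camera_info(n))
s=robot.get_state(); print(s["time"],s["tool_rot"])
E
```

```text
pics
side {'fx': 487.81109670774117, 'fy': 487.81109670774117, 'cx': 327.0818245052424, 'cy': 198.27491804924205, 'rvec': array([ 2.03823745, -0.68483888,  0.41482426]), 'tvec': array([-0.33852019,  0.22803286,  1.01913717])}
top {'fx': 418.18106463830094, 'fy': 418.18106463830094, 'cx': 316.2811983885543, 'cy': 198.4951923168859, 'rvec': array([ 2.19277409, -2.13490668,  0.15641242]), 'tvec': array([0.07440134, 0.49139197, 1.02200914])}
0.1 [[-9.59739512e-01  2.80891466e-01 -2.29566304e-04]
 [ 2.80891545e-01  9.59738871e-01 -1.11374252e-03]
 [-9.25170634e-05 -1.13338593e-03 -9.99999353e-01]]
```

View pics/top0.png

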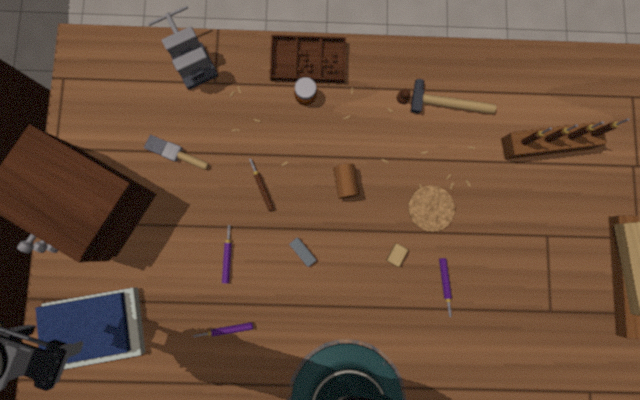

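View pics/side0.png

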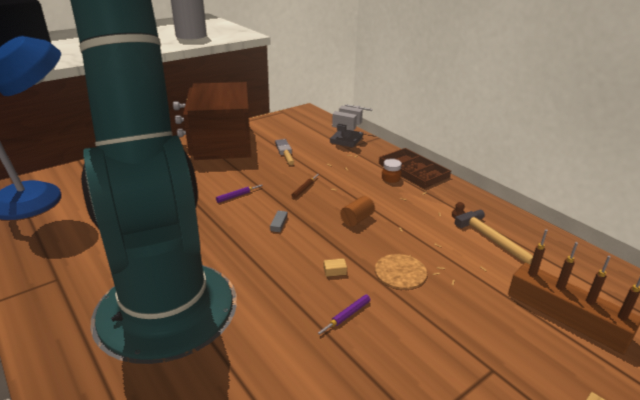

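The top view shows the cup at (346,181), the mat at (432,208), the whetstone at (303,251), the blank at (398,255), the seal at (404,96), the jar at (305,90), the mallet at (450,102) and the brush at (178,152). Things that could be taken for the graver are the brown-handled tool at (262,187), the purple ones at (227,257), (232,329) and (446,285), and the rack tools at (535-600,133). I choose the brown one at (262,187), and check it in a close crop.

```bash
cat > h.py <<'E'
import numpy as np, cv2
from rig import robot
def cam(n):
    c=robot.camera_info(n); R=cv2.Rodrigues(c["rvec"])[0]; return c,R,np.ravel(c["tvec"])
def ray(n,uv,z):
    c,R,t=cam(n); d=R.T@np.array([(uv[0]-c["cx"])/c["fx"],(uv[1]-c["cy"])/c["fy"],1]); o=-R.T@t
    return o+d*(z-o[2])/d[2]
def proj(n,p):
    c,R,t=cam(n); q=R@np.asarray(p,float)+t; return np.array([c["fx"]*q[0]/q[2]+c["cx"],c["fy"]*q[1]/q[2]+c["cy"]])
def rot(yax):  # tool down, closing axis along yax (horizontal)
    y=np.array([yax[0],yax[1],0.]);y/=np.linalg.norm(y);z=np.array([0,0,-1.]);return np.column_stack([np.cross(y,z),y,z])
E
python3 - <<'E'
from h import *
im=cv2.imread("pics/top0.png")
cv2.imwrite("pics/crop0.png",cv2.resize(im[140:250,230:470],None,fx=3.3,fy=3.3,interpolation=cv2.INTER_CUBIC))
h=cv2.cvtColor(im,cv2.COLOR_BGR2HSV)
for n,p in dict(cup=(346,181),cuptop=(345,168),gr=(264,192),blade=(254,166),mat=(432,208),bench=(300,200),bench2=(380,190)).items(): print(n,h[p[1],p[0]],ray("top",p,0.0).round(3))
for y in range(158,206,3): print(y,[tuple(h[y,x]) [1:] for x in range(328,366,3)])
E
```

```text
cup [ 13 162 131] [0.541 0.011 0.   ]
cuptop [ 12 151 132] [0.576 0.014 0.   ]
gr [  9 129  89] [0.506 0.223 0.   ]
blade [  6  35 102] [0.574 0.252 0.   ]
mat [ 14 118 132] [ 0.477 -0.214  0.   ]
bench [ 13 140 118] [0.488 0.129 0.   ]
bench2 [ 12 131 119] [ 0.52  -0.078  0.   ]
158 [(np.uint8(126), np.uint8(113)), (np.uint8(131), np.uint8(111)), (np.uint8(126), np.uint8(109)), (np.uint8(132), np.uint8(110)), (np.uint8(135), np.uint8(102)), (np.uint8(134), np.uint8(105)), (np.uint8(145), np.uint8(95)), (np.uint8(131), np.uint8(99)), (np.uint8(138), np.uint8(96)), (np.uint8(123), np.uint8(95)), (np.uint8(129), np.uint8(97)), (np.uint8(133), np.uint8(92)), (np.uint8(154), np.uint8(88))]
161 [(np.uint8(135), np.uint8(127)), (np.uint8(128), np.uint8(131)), (np.uint8(130), np.uint8(131)), (np.uint8(128), np.uint8(131)), (np.uint8(125), np.uint8(133)), (np.uint8(134), np.uint8(131)), (np.uint8(133), np.uint8(130)), (np.uint8(129), np.uint8(130)), (np.uint8(129), np.uint8(130)), (np.uint8(127), np.uint8(130)), (np.uint8(129), np.uint8(132)), (np.uint8(124), np.uint8(132)), (np.uint8(126), 
[... 5161 characters left out ...]
np.uint8(130), np.uint8(116)), (np.uint8(126), np.uint8(75)), (np.uint8(129), np.uint8(75)), (np.uint8(164), np.uint8(76)), (np.uint8(148), np.uint8(69)), (np.uint8(135), np.uint8(72)), (np.uint8(137), np.uint8(84)), (np.uint8(140), np.uint8(89)), (np.uint8(127), np.uint8(108))]
203 [(np.uint8(130), np.uint8(122)), (np.uint8(138), np.uint8(122)), (np.uint8(130), np.uint8(118)), (np.uint8(137), np.uint8(119)), (np.uint8(126), np.uint8(121)), (np.uint8(117), np.uint8(126)), (np.uint8(131), np.uint8(119)), (np.uint8(128), np.uint8(126)), (np.uint8(124), np.uint8(123)), (np.uint8(126), np.uint8(123)), (np.uint8(133), np.uint8(123)), (np.uint8(125), np.uint8(124)), (np.uint8(133), np.uint8(121))]
```

View pics/crop0.png

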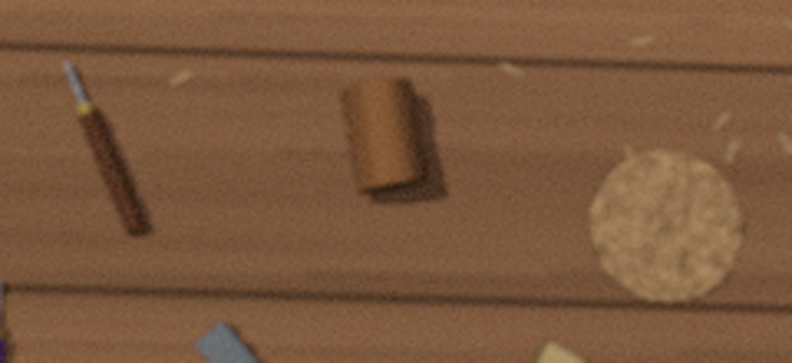

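The crop shows the brown handle with a brass ferrule and steel blade: butt at crop (140,235), tip at (68,62). That confirms the graver. The cup's mouth end is at crop (377,86), its base end at (393,188), and the mat's centre at (666,226). Next I compute positions and check reach for tilted grasps.

```bash
cat >> h.py <<'E'
def frames(a,yaw,th,flip=1):
    """grasp frame for a lying object with axis a (horizontal), tool tilted th back; standing frame after +a->+z, heading yaw"""
    a=np.array([a[0],a[1],0.]);a/=np.linalg.norm(a);zh=np.array([0,0,1.])
    s,c=np.sin(th),np.cos(th); b=np.array([np.cos(yaw),np.sin(yaw),0])
    def F(z,y): y=flip*y; return np.column_stack([np.cross(y,z),y,z])
    Rg=F(-s*a-c*zh,np.cross(zh,a)); Rs=F(c*b-s*zh,np.cross(zh,b))
    assert np.allclose(Rs@Rg.T@a,zh); return Rg,Rs
E
python3 - <<'E'
from h import *
for n in("top","side"):
    c,R,t=cam(n); print(n,"cam at",(-R.T@t).round(3))
C=lambda u,v:(230+u/3.3-.35,140+v/3.3-.35)
cup=[ray("top",C(*p),.028)[:2] for p in((343,92),(410,80),(358,192),(427,182))]
m=(cup[0]+cup[1])/2; b=(cup[2]+cup[3])/2
print("cup mouth,base",m,b,"len",np.linalg.norm(m-b),"wid",np.linalg.norm(cup[0]-cup[1]),np.linalg.norm(cup[2]-cup[3]),"yaw",np.arctan2(*(m-b)[::-1]))
im=cv2.imread("pics/top0.png");h=cv2.cvtColor(im,cv2.COLOR_BGR2HSV)
dk=np.zeros(h.shape[:2],np.uint8);dk[155:225,240:285]=(h[155:225,240:285,2]<100)&(h[155:225,240:285,1]>70)
dk=cv2.morphologyEx(dk,cv2.MORPH_OPEN,np.ones((2,2)))
k=max(cv2.findContours(dk,0,1)[0],key=cv2.contourArea);print("handle rect",cv2.minAreaRect(k))
t,bt=ray("top",C(68,62),.0085)[:2],ray("top",C(140,235),.0085)[:2]
print("graver tip,butt",t,bt,"len",np.linalg.norm(t-bt),"yaw",np.arctan2(*(t-bt)[::-1]))
mt=ray("top",C(666,226),.009); e=ray("top",C(742,226),.009);print("mat",mt,"r",np.linalg.norm(mt-e),"side px",proj("side",mt), ray("side",(401,271),.009))
print("side px: cup mid",proj("side",[*(m+b)/2,.028]),"tip,butt",proj("side",[*t,.0085]),proj("side",[*bt,.0085]))
ac=m-b;ag=t-bt
for fl in(1,-1):
  for th in np.radians([20,30,40,50]):
    for d in (-.5,-.25,0,.3):
      yaw=d
      Rg,Rs=frames(ac,yaw,th,fl);Rg2,_=frames(ag,yaw,th,fl)
      pts=[([*(b+ .6*ac),.03],Rg),([*(b+ .6*ac),.2],Rg),([*mt[:2],.2],Rs),([*mt[:2],.055],Rs),([*(bt+.6*ag),.02],Rg2),([*mt[:2],.3],Rs)]
      print(fl,round(np.degrees(th)),d,[int(robot.ik(np.array(p),R) is not None) for p,R in pts])
E
```

```text
top cam at [0.356 0.104 1.074]
side cam at [-0.207 -0.788  0.736]
cup mouth,base [0.57578697 0.0195595 ] [0.49737395 0.00593477] len 0.0795879079912047 wid 0.05284078848781122 0.05360156541708135 yaw 0.17203832014482462
handle rect ((265.8745422363281, 193.47618103027344), (41.23099899291992, 8.607501983642578), 67.06790161132812)
graver tip,butt [0.59191608 0.26101666] [0.45702921 0.19926202] len 0.1483512868032726 yaw 0.4293424711227355
mat [ 0.47524715 -0.20995414  0.009     ] r 0.05968339597273725 side px [398.63260164 269.37374539] [ 0.47553207 -0.21733167  0.009     ]
side px: cup mid [356.19890223 211.3132127 ] tip,butt [316.77290458 175.15247116] [291.92503917 196.95827623]
1 20 -0.5 [1, 1, 0, 0, 1, 0]
1 20 -0.25 [1, 1, 0, 0, 1, 0]
1 20 0 [1, 1, 0, 1, 1, 1]
1 20 0.3 [1, 1, 0, 1, 1, 0]
1 30 -0.5 [1, 1, 0, 0, 1, 1]
1 30 -0.25 [1, 1, 0, 0, 1, 1]
1 30 0 [1, 1, 1, 1, 1, 0]
1 30 0.3 [1, 1, 0, 1, 1, 0]
1 40 -0.5 [1, 1, 1, 0, 1, 1]
1 40 -0.25 [1, 1, 1, 0, 1, 1]
1 40 0 [1, 1, 0, 1, 1, 1]
1 40 0.3 [1, 1, 1, 1, 1, 1]
1 50 -0.5 [1, 0, 1, 1, 1, 1]
1 50 -0.25 [1, 0, 1, 1, 1, 1]
1 50 0 [1, 0, 0, 1, 1, 1]
1 50 0.3 [1, 0, 1, 1, 1, 1]
-1 20 -0.5 [1, 1, 0, 0, 1, 0]
-1 20 -0.25 [1, 1, 0, 0, 1, 0]
-1 20 0 [1, 1, 0, 1, 1, 1]
-1 20 0.3 [1, 1, 0, 1, 1, 0]
-1 30 -0.5 [1, 1, 0, 0, 1, 1]
-1 30 -0.25 [1, 1, 0, 0, 1, 1]
-1 30 0 [1, 1, 1, 1, 1, 0]
-1 30 0.3 [1, 1, 0, 1, 1, 0]
-1 40 -0.5 [1, 1, 1, 0, 1, 1]
-1 40 -0.25 [1, 1, 1, 0, 1, 1]
-1 40 0 [1, 1, 0, 1, 1, 1]
-1 40 0.3 [1, 1, 1, 1, 1, 1]
-1 50 -0.5 [1, 0, 1, 1, 1, 1]
-1 50 -0.25 [1, 0, 1, 1, 1, 1]
-1 50 0 [1, 0, 1, 1, 1, 1]
-1 50 0.3 [1, 0, 1, 1, 1, 1]
```

Both views agree to within 4 mm in y: the mat is at (0.475,-0.213), and the lengths come out at 80/148 mm and the mat radius at 60 mm. Next I check the joint solutions for the whole sequence to choose a tilt and heading.

```bash
cat >> h.py <<'E'
CB=np.array([.4974,.0059]); CA=np.array([.0784,.0136]); CA=CA/np.linalg.norm(CA)
GB=np.array([.457,.1993]); GA=np.array([.1349,.0618]); GA=GA/np.linalg.norm(GA)
MAT=np.array([.4755,-.213])
E
python3 - <<'E'
from h import *
for fl in(1,-1):
  for th in np.radians([35,40,45]):
    for yaw in (-.4,-.2,0,.2,.4):
      Rg,Rs=frames(CA,yaw,th,fl);Rg2,_=frames(GA,yaw,th,fl); P=lambda xy,z:np.array([*xy,z])
      c=CB+.05*CA; g=GB+.088*GA
      q=[robot.ik(*x) for x in((P(c,.028),Rg),(P(c,.15),Rg),(P(MAT,.16),Rs),(P(MAT,.06),Rs),(P(g,.02),Rg2),(P(g,.15),Rg2),(P(MAT,.25),Rs),(P(MAT,.11),Rs))]
      print(fl,round(np.degrees(th)),yaw,[int(x is not None) for x in q])
      if all(x is not None for x in q): print(np.round(q,1).tolist())
E
```

```text
1 35 -0.4 [1, 1, 0, 0, 1, 1, 1, 0]
1 35 -0.2 [1, 1, 0, 0, 1, 1, 1, 0]
1 35 0 [1, 1, 1, 1, 1, 1, 0, 1]
1 35 0.2 [1, 1, 0, 1, 1, 1, 0, 1]
1 35 0.4 [1, 1, 1, 1, 1, 1, 1, 1]
[[-0.3, 0.9, 0.2, 1.4, -0.1, 1.5, 1.7], [-0.3, 0.7, 0.3, 1.4, -0.1, 1.7, 1.8], [1.8, 0.5, -1.1, 2.3, -1.1, 0.5, -2.5], [1.8, 0.9, -1.1, 2.3, -0.9, 0.2, -2.3], [-0.5, 0.9, 0.0, 1.3, -0.0, 1.5, 1.6], [-0.5, 0.8, 0.1, 1.2, -0.0, 1.7, 1.6], [1.8, 0.2, -0.9, 2.2, -1.1, 0.8, -2.6], [1.8, 0.7, -1.1, 2.3, -1.0, 0.4, -2.4]]
1 40 -0.4 [1, 1, 0, 0, 1, 1, 1, 0]
1 40 -0.2 [1, 1, 1, 0, 1, 1, 0, 0]
1 40 0 [1, 1, 1, 1, 1, 1, 0, 1]
1 40 0.2 [1, 1, 0, 1, 1, 1, 0, 0]
1 40 0.4 [1, 1, 1, 1, 1, 1, 1, 1]
[[-0.2, 0.9, 0.2, 1.3, -0.1, 1.6, 1.7], [-0.3, 0.8, 0.3, 1.3, -0.1, 1.8, 1.7], [1.5, 0.3, -0.7, 2.3, -1.2, 0.7, -2.5], [1.7, 0.7, -1.0, 2.3, -1.1, 0.3, -2.3], [-0.5, 1.0, 0.0, 1.2, -0.0, 1.7, 1.6], [-0.5, 0.9, 0.0, 1.1, -0.0, 1.8, 1.6], [0.4, 0.1, 0.5, 2.2, -1.2, 1.0, -2.6], [1.6, 0.5, -0.9, 2.3, -1.1, 0.5, -2.4]]
1 45 -0.4 [1, 1, 0, 0, 1, 1, 1, 1]
1 45 -0.2 [1, 1, 1, 1, 1, 1, 1, 1]
[[-0.2, 1.0, 0.2, 1.2, -0.1, 1.7, 1.7], [-0.2, 0.9, 0.2, 
[... 2077 characters left out ...]
-1.1], [-0.5, 1.0, 0.8, 1.2, -0.3, 1.9, -1.1], [1.6, 0.1, -1.1, 2.5, 4.0, 0.2, 1.0], [1.5, 0.6, -1.1, 2.5, 2.7, 0.5, 2.5], [-0.7, 1.2, 0.6, 1.1, -0.4, 1.8, -1.3], [-0.8, 1.0, 0.6, 1.1, -0.4, 2.0, -1.3], [0.0, -0.2, 0.4, 2.4, -0.6, 0.2, -0.8], [1.5, 0.3, -1.1, 2.5, 3.0, 0.3, 2.1]]
-1 45 0 [1, 1, 0, 1, 1, 1, 1, 1]
-1 45 0.2 [1, 1, 1, 0, 1, 1, 1, 0]
-1 45 0.4 [1, 1, 1, 1, 1, 1, 1, 1]
[[-0.5, 1.1, 0.7, 1.3, -0.4, 1.7, -1.1], [-0.5, 1.0, 0.8, 1.2, -0.3, 1.9, -1.1], [1.2, 0.2, -0.4, 2.3, -1.2, 0.7, 0.6], [1.6, 0.6, -0.9, 2.3, -1.0, 0.3, 0.7], [-0.7, 1.2, 0.6, 1.1, -0.4, 1.8, -1.3], [-0.8, 1.0, 0.6, 1.1, -0.4, 2.0, -1.3], [-0.2, 0.1, 1.1, 2.2, -1.1, 1.0, 0.4], [1.5, 0.4, -0.7, 2.3, -1.1, 0.5, 0.6]]
```

The forward-leaning standing poses are close to the joint limits, so I scan all headings, including the tool leaning sideways or back.

Run:
```python
from h import *
lo=np.array([-2.81,-.39,-1.27,.06,-1.19,.19,-2.82]);hi=np.array([2.81,2.02,1.25,2.57,4.33,2,2.82])
res=[]
for fl in(1,-1):
  for th in np.radians([30,40,50]):
    for yaw in np.arange(.6,5.9,.3):
      Rg,Rs=frames(CA,yaw,th,fl);Rg2,_=frames(GA,yaw,th,fl); P=lambda xy,z:np.array([*xy,z])
      c=CB+.05*CA; g=GB+.088*GA
      q=[robot.ik(*x) for x in((P(c,.028),Rg),(P(c,.15),Rg),(P(MAT,.16),Rs),(P(MAT,.06),Rs),(P(g,.02),Rg2),(P(g,.15),Rg2),(P(MAT,.25),Rs),(P(MAT,.11),Rs))]
      if all(x is not None for x in q):
        q=np.array(q); mar=np.minimum(q-lo,hi-q).min(); tr=[np.abs(q[i]-q[j]).max() for i,j in((1,2),(2,3),(5,6),(6,7))]
        res.append((mar,fl,round(np.degrees(th)),yaw,tr,q))
res.sort(key=lambda r:-r[0]+.1*sum(r[4]))
for r in res[:8]: print(round(r[0],2),r[1],r[2],round(r[3],2),np.round(r[4],1))
print(res[0][5].round(2))
```

```text
0.37 1 30 3.9 [2.4 0.1 2.2 0.2]
0.37 1 30 4.2 [2.4 0.2 2.1 0.2]
0.37 1 30 4.5 [2.5 0.2 2.2 0.2]
0.37 1 30 4.8 [2.6 0.2 2.2 0.3]
0.16 1 40 4.2 [2.3 0.2 2.1 0.2]
0.16 1 40 4.5 [2.3 0.2 2.  0.2]
0.16 1 40 3.9 [2.4 0.1 2.1 0.2]
0.16 1 40 4.8 [2.4 0.2 2.1 0.3]
[[-0.27  0.82  0.25  1.48 -0.12  1.38  1.75]
 [-0.3   0.68  0.3   1.43 -0.11  1.57  1.76]
 [-0.53  0.93  0.78  1.57  0.22  1.51 -0.67]
 [-0.51  1.07  0.74  1.57  0.13  1.4  -0.72]
 [-0.48  0.88  0.04  1.35 -0.04  1.44  1.57]
 [-0.49  0.74  0.06  1.29 -0.05  1.63  1.57]
 [-0.57  0.82  0.85  1.54  0.27  1.62 -0.6 ]
 [-0.52  1.    0.76  1.57  0.18  1.45 -0.7 ]]
```

Good: flip 1, tilt about 35°, heading 4.2 gives short moves and comfortable margins. Now I grasp and lift the cup.

```bash
cat >> h.py <<'E'
TH=np.radians(35); YAW=4.2
P=lambda xy,z:np.array([*xy,z])
RGC,RS=frames(CA,YAW,TH,1); RGG,_=frames(GA,YAW,TH,1)
def st(m=""):
    s=robot.get_state(); print(m,"t",round(s["time"],2),"p",np.round(s["ee_pos"],4),"F",np.round(s["force"],1),"op",round(s["opening"],4),"gf",round(s["grasp_force"],1))
def snap(name,cam,box):
    x0,y0,x1,y1=box; im=robot.grab_frame(cam)[:,:,::-1]; cv2.imwrite("pics/raw_"+name,im)
    f=min(800/(x1-x0),600/(y1-y0)); cv2.imwrite("pics/"+name,cv2.resize(im[y0:y1,x0:x1],None,fx=f,fy=f,interpolation=cv2.INTER_CUBIC)[:600,:800])
E
python3 - <<'E'
from h import *
c=CB+.05*CA
robot.move_linear(np.array([.25,.45,.32]),velocity=.25); st("up")
robot.move_ptp(P(c,.15),RGC); st("over")
robot.move_linear(P(c,.03),velocity=.1,threshold=6); st("down")
robot.gripper_to(.04); st("grip")
snap("grip.png","side",(200,100,520,340))
E
```

```text
up t 1.09 p [0.2491 0.4506 0.3189] F [-0.6  1.6 -0.3] op 0.0939 gf 0.0
over t 3.12 p [0.5468 0.0155 0.1502] F [ 0.8 -0.2  0.6] op 0.094 gf 0.0
down t 4.47 p [0.547  0.0145 0.0305] F [-0.1 -0.2  0.4] op 0.0943 gf 0.0
grip t 5.27 p [0.5466 0.0145 0.0299] F [-1.1  0.6 -1.2] op 0.0481 gf 28.3
```

View pics/grip.png

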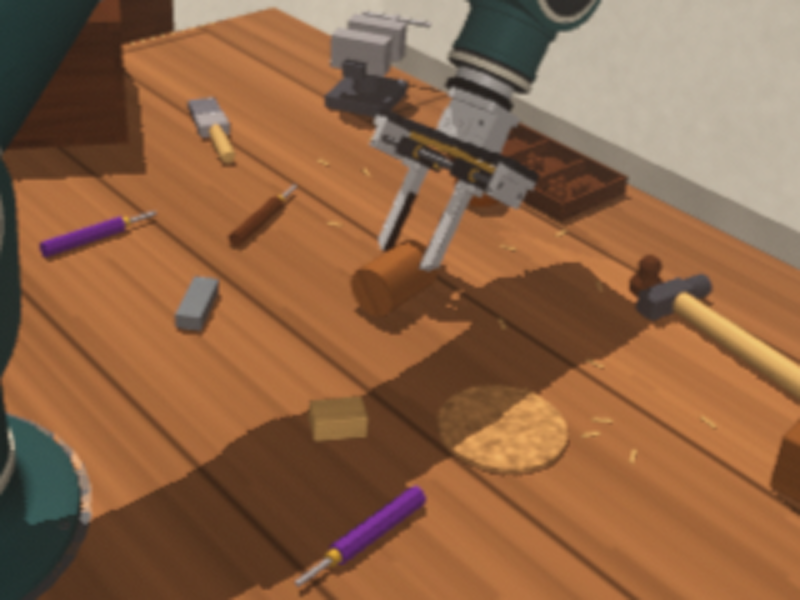

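The side crop shows the cup at crop (395,280), with the fingers at (390,245) and (430,265) near its mouth end. The opening of 48 mm is less than the expected 56 mm, so I check where the grasp really is before lifting.

Run:
```python
from h import *
s=robot.get_state();p=np.array(s["ee_pos"]);R=np.array(s["tool_rot"])
f=lambda q:((proj("side",q)-[200,100])*2.5).round().tolist()
print("R",R.round(3).tolist())
print("tcp",f(p),"tips",[f(p+.019*R[:,2]+k*.024*R[:,1]) for k in(-1,1)],"pads",[f(p+k*.024*R[:,1]) for k in(-1,1)])
print("mouth c",f(P(CB+.08*CA,.028)),"base c",f(P(CB,.028)),"mouth top",f(P(CB+.08*CA,.056)),"base top",f(P(CB,.056)))
snap("grip2.png","top",(290,130,410,220))
```

```text
R [[-0.807, -0.171, -0.565], [-0.14, 0.985, -0.098], [0.574, 0.0, -0.819]]
tcp [397.0, 273.0] tips [[407.0, 298.0], [372.0, 281.0]] pads [[414.0, 282.0], [379.0, 265.0]]
mouth c [414.0, 264.0] base c [366.0, 293.0] mouth top [416.0, 242.0] base top [368.0, 271.0]
```

View pics/grip2.png

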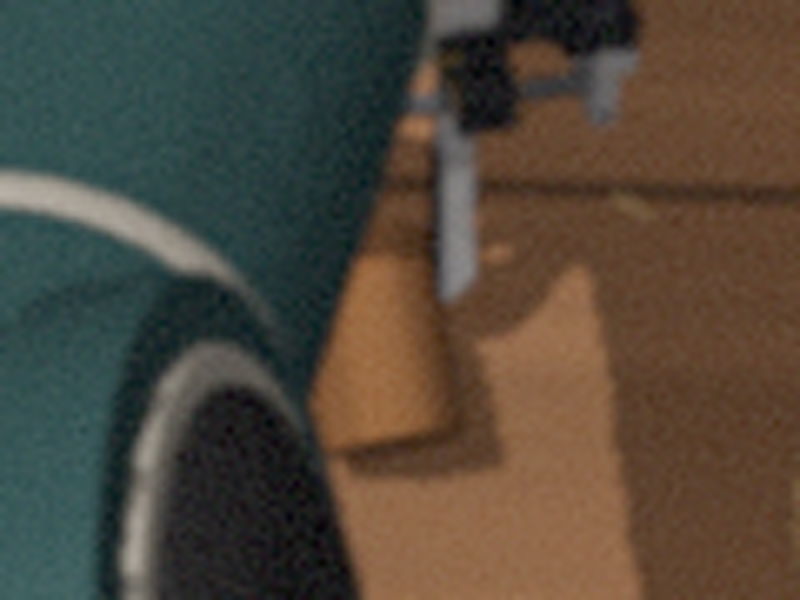

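The top crop shows the right finger ending at (455,300), beside the mouth end of the cup. That is short of where the model puts the tip, so I triangulate it.

Run:
```python
from h import *
def tri(a,b):
    Ms=[];x=[]
    for n in("top","side"):
        c,R,t=cam(n);K=np.array([[c["fx"],0,c["cx"]],[0,c["fy"],c["cy"]],[0,0,1]]);Ms.append(K@np.c_[R,t])
    q=cv2.triangulatePoints(Ms[0],Ms[1],np.array(a,float).reshape(2,1),np.array(b,float).reshape(2,1)).ravel();q=q[:3]/q[3]
    return q,proj("top",q)-a,proj("side",q)-b
s=robot.get_state();p=np.array(s["ee_pos"]);R=np.array(s["tool_rot"])
q,e1,e2=tri((358.2,175.),(200+428/2.5,100+268/2.5)); print("tip",q.round(4),e1.round(1),e2.round(1),"in tool frame",(R.T@(q-p)).round(4))
im=cv2.imread("pics/raw_grip.png");cv2.imwrite("pics/grip3.png",cv2.resize(im[170:240,325:395],None,fx=8,fy=8,interpolation=cv2.INTER_CUBIC))
```

```text
tip [ 0.5537 -0.0188  0.0501] [ 1.5 -1.9] [-1.7  0.3] in tool frame [ 0.0105 -0.034  -0.0172]
```

View pics/grip3.png

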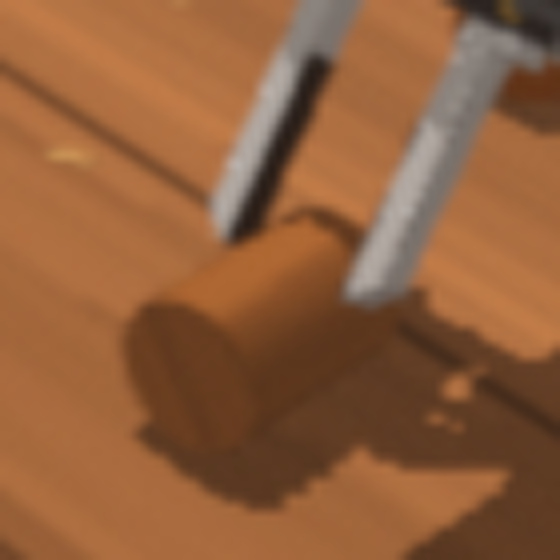

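The tips are actually at z≈0.045 m, about 30 mm short of the nominal fingertip position, and the pads pinch a 48 mm chord above the cup's axis. I open, feel for the bench with the fingertips to calibrate, back off and re-grip.

Run:
```python
from h import *
robot.gripper_to(.094); st("open")
p=np.array(robot.get_state()["ee_pos"]); st()
hit=robot.move_linear(p+[0,0,-.04],velocity=.025,threshold=3); st(f"hit {hit}")
```

```text
open t 6.22 p [0.5467 0.0144 0.03  ] F [ 1.3 -0.3 -0.7] op 0.0945 gf 0.0
 t 6.22 p [0.5467 0.0144 0.03  ] F [ 1.3 -0.3 -0.7] op 0.0945 gf 0.0
hit True t 7.55 p [ 0.5465  0.0144 -0.0069] F [ 1.4 -0.6  5.3] op 0.0942 gf 2.9
```

Run:
```python
from h import *
p=np.array(robot.get_state()["ee_pos"])
robot.move_linear(p+[0,0,.005],velocity=.05); robot.gripper_to(.04); st("grip")
snap("grip4.png","side",(325,160,395,230))
```

```text
grip t 8.49 p [ 0.5465  0.0144 -0.002 ] F [-0.   1.4 -0.3] op 0.0562 gf 30.0
```

View pics/grip4.png

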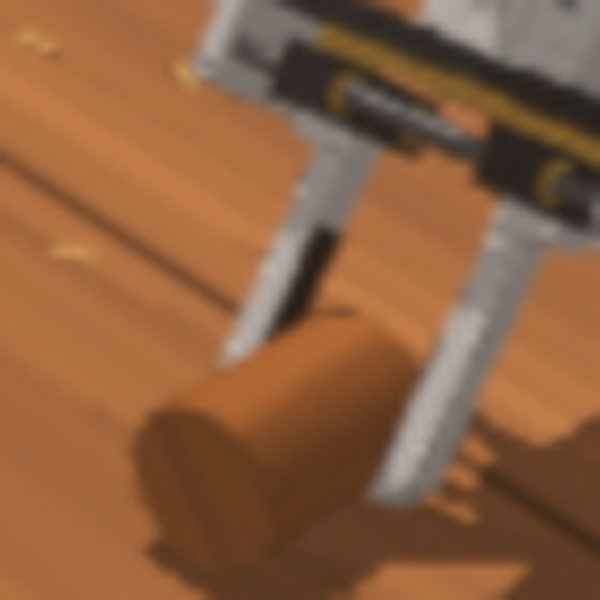

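Opening is now 56.2 mm, a full-diameter grip. The crop shows the pads near the mouth end, at (390,420), so I re-grip 20 mm nearer the middle, then lift and turn the cup upright above the mat.

Run:
```python
from h import *
import json
robot.gripper_to(.09)
p=np.array(robot.get_state()["ee_pos"])
robot.move_linear(p-.020*P(CA,0),velocity=.08); robot.gripper_to(.04); st("grip")
s=robot.get_state();p=np.array(s["ee_pos"]);R=np.array(s["tool_rot"])
v=R.T@(P(CB,.028)-p); json.dump(v.tolist(),open("v.json","w")); print("base centre in tool",v.round(4))
robot.move_linear(p+[0,0,.14],velocity=.15); st("lift")
tgt=P(MAT,.085)-RS@v; print("pre",tgt)
robot.move_ptp(tgt,RS); st("pre")
snap("pre.png","side",(280,110,520,290)); robot_im=robot.grab_frame("top"); cv2.imwrite("pics/raw_pretop.png",robot_im[:,:,::-1])
```

```text
grip t 10.28 p [ 0.5269  0.011  -0.0019] F [ 0.6 -0.3 -0.2] op 0.0562 gf 30.0
base centre in tool [ 0.0417  0.     -0.0073]
lift t 11.36 p [0.5264 0.011  0.1372] F [-0.3  0.3 -2.7] op 0.0561 gf 30.0
pre [ 0.46079922 -0.23903962  0.11494509]
pre t 13.21 p [ 0.4609 -0.2389  0.1147] F [-0.   0.3 -2.8] op 0.0564 gf 30.0
```

View pics/pre.png

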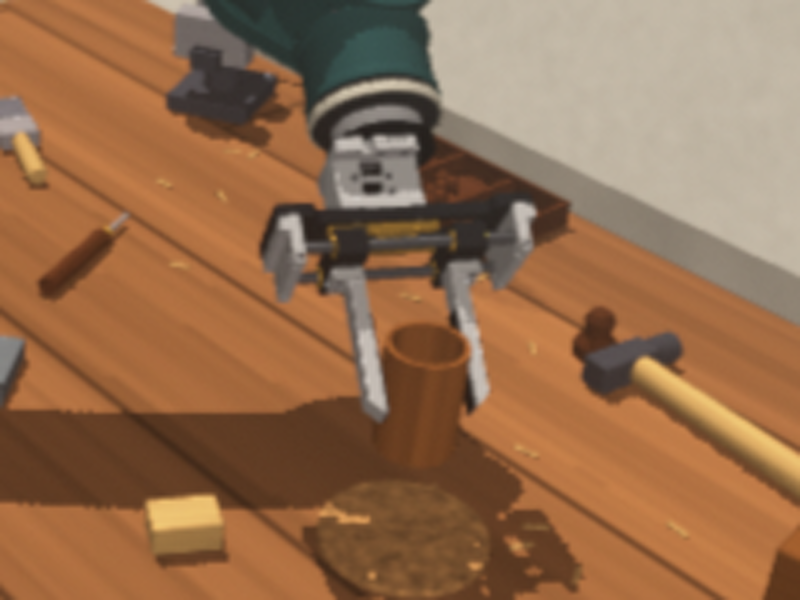

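The side crop shows the cup upright in the fingers: mouth centre at crop (427,347), bottom edge at about (415,466), and the mat centre at (403,537). I compare these with the projections.

Run:
```python
from h import *
f=lambda q:((proj("side",q)-[280,110])*3.3333).round().tolist()
for z in(.085,): 
  print("base",f(P(MAT,z)),"mouth",f(P(MAT,z+.08)),"mat",f(P(MAT,.009)))
# mouth centre observed -> position assuming heights
for zm in(.155,.165,.175,.185): print(zm,ray("side",(280+427/3.3333,110+347/3.3333),zm).round(3))
c,R,t=cam("side");d=R.T@np.array([0,0,1]);
# lowest base edge: point of the base circle nearest the camera
o=-R.T@t; n=(o[:2]-MAT)/np.linalg.norm(o[:2]-MAT); print("base near edge",f(P(MAT+.028*n,.085)))
# axis tilt direction check: left/right silhouette line pixel directions
for k in(-1,1):
  e=MAT+k*.028*np.array([-n[1],n[0]]); print("sil",f(P(e,.085)),f(P(e,.165)))
```

```text
base [410.0, 445.0] mouth [424.0, 345.0] mat [399.0, 533.0]
0.155 [ 0.488 -0.206  0.155]
0.165 [ 0.476 -0.216  0.165]
0.175 [ 0.464 -0.226  0.175]
0.185 [ 0.452 -0.236  0.185]
base near edge [407.0, 470.0]
sil [369.0, 439.0] [380.0, 340.0]
sil [453.0, 451.0] [468.0, 351.0]
```

The prediction matches to within a few pixels, so the tool-frame offset holds and the cup is vertical. Now I lower it until it touches, and release.

Run:
```python
from h import *
p=np.array(robot.get_state()["ee_pos"])
robot.move_linear(p+[0,0,-.058],velocity=.08); st("near")
p2=np.array(robot.get_state()["ee_pos"])
hit=robot.move_linear(p2+[0,0,-.035],velocity=.012,threshold=4); st(f"touch {hit}")
robot.gripper_to(.09); robot.pause(.2); st("open")
p3=np.array(robot.get_state()["ee_pos"]); print("cup base z est",p3[2]-p[2]+.085)
open("place.txt","w").write(str(p3.tolist()))
robot.move_linear(p3-.12*RS[:,2],velocity=.12); st("back")
robot.move_linear(np.array([.5,-.05,.33]),velocity=.25); robot.pause(.3); st()
snap("placed.png","side",(280,110,520,290)); cv2.imwrite("pics/raw_placedtop.png",robot.grab_frame("top")[:,:,::-1])
```

```text
near t 14.18 p [ 0.461  -0.2391  0.0572] F [ 0.6 -0.9 -2.7] op 0.0562 gf 30.0
touch True t 15.93 p [ 0.4609 -0.2392  0.0351] F [0.3 2.7 6.8] op 0.0564 gf 29.9
open t 16.82 p [ 0.4607 -0.2389  0.0344] F [-0.  -0.1  1.4] op 0.0901 gf 0.0
cup base z est 0.004630676482384508
back t 17.98 p [ 0.5083 -0.1537  0.103 ] F [ 0.2 -0.3  0.4] op 0.0901 gf 0.0
 t 19.43 p [ 0.4999 -0.0502  0.3297] F [0.  0.  0.3] op 0.0893 gf 0.0
```

View pics/placed.png

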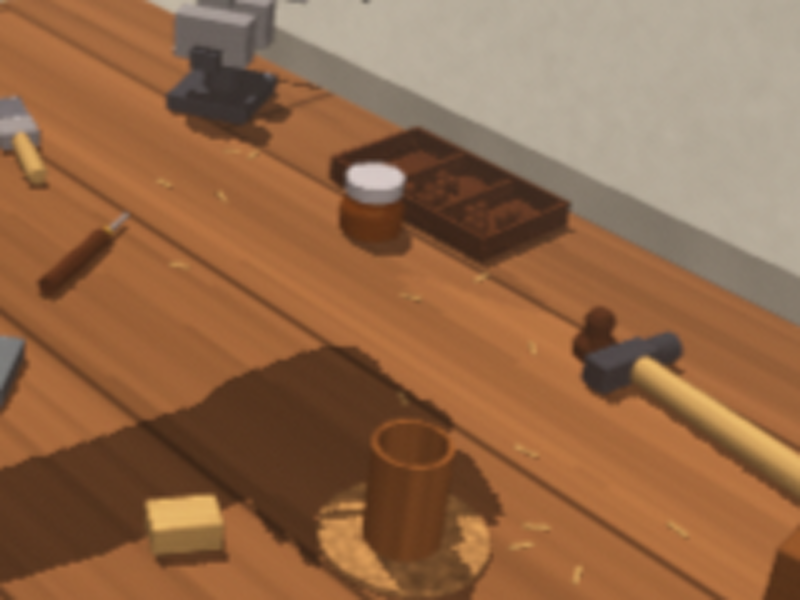

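The cup stands upright on the mat: mouth centre at crop (412,445), mat centre at (403,537), bystanders unmoved. Next is the graver, with the fingers lowered until they feel the bench.

Run:
```python
from h import *
import json
print("cup mouth xy",[ray("side",(280+412/3.3333,110+445/3.3333),z).round(4).tolist() for z in(.084,.09)])
a=.088; g=GB+(a-.0098)*GA
robot.gripper_to(.06)
robot.move_ptp(P(g,.12),RGG); robot.move_linear(P(g,.012),velocity=.12); st("near")
hit=robot.move_linear(P(g,-.02),velocity=.02,threshold=3); st(f"bench {hit}")
p=np.array(robot.get_state()["ee_pos"]); robot.move_linear(p+[0,0,.001],velocity=.05)
robot.gripper_to(.005); st("grip")
s=robot.get_state();p=np.array(s["ee_pos"]);R=np.array(s["tool_rot"])
v=R.T@(P(GB,.0085)-p); json.dump(v.tolist(),open("vg.json","w")); print("v",v.round(4))
robot.move_linear(p+[0,0,.15],velocity=.15); st("lift")
```

```text
cup mouth xy [[0.4777, -0.2125, 0.084], [0.4714, -0.2178, 0.09]]
near t 23.07 p [0.5286 0.232  0.0127] F [0.7 0.1 1.2] op 0.0601 gf 0.0
bench True t 24.04 p [ 0.5279  0.2318 -0.007 ] F [0.9 1.  5.9] op 0.06 gf 3.1
grip t 25.03 p [ 0.5279  0.2318 -0.006 ] F [ 0.9  0.4 -0.5] op 0.0166 gf 30.0
v [ 0.0722 -0.      0.033 ]
lift t 26.18 p [0.5275 0.2317 0.1431] F [ 0.4  0.3 -0.5] op 0.0162 gf 30.0
```

Run:
```python
from h import *
import json
v=np.array(json.load(open("vg.json"))); CUP=np.array([.4755,-.214])
t=P(CUP,.15)-RS@v; print(t)
robot.move_ptp(t,RS); robot.move_linear(P(CUP,.105)-RS@v,velocity=.1); robot.pause(.2); st("pre")
a=robot.grab_frame("side")[100:300,300:500,::-1]; b=robot.grab_frame("top")[110:310,340:540,::-1]
cv2.imwrite("pics/ins.png",cv2.resize(np.hstack([a,b]),None,fx=2,fy=2,interpolation=cv2.INTER_CUBIC))
q=lambda n,p,o:((proj(n,p)-o)*2).round().tolist()
for z in(.105,.105+.1,.25): print(z,q("side",P(CUP,z),[300,100]),q("top",P(CUP,z),[140,110]))
print("mouth",q("side",P(CUP,.087),[300,100]),q("top",P(CUP,.087),[140,110]))
```

```text
[ 0.46845395 -0.22654695  0.228033  ]
pre t 28.79 p [ 0.4686 -0.2266  0.1834] F [ 0.6 -0.7 -1.1] op 0.0171 gf 30.0
0.105 [209.0, 273.0] [610.0, 188.0]
0.20500000000000002 [219.0, 196.0] [641.0, 177.0]
0.25 [224.0, 158.0] [657.0, 171.0]
mouth [207.0, 286.0] [605.0, 189.0]
```

View pics/ins.png

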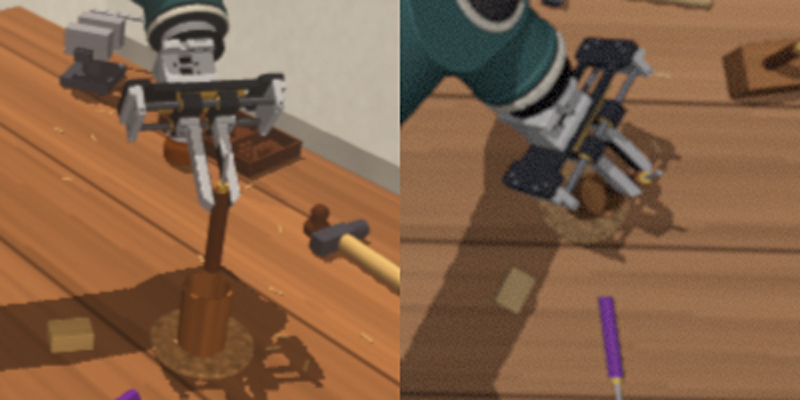

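The side half shows the graver upright with its butt at (212,270), directly over the cup mouth at (207,286), matching the prediction. Now I insert it until it touches the floor, and release.

Run:
```python
from h import *
p=np.array(robot.get_state()["ee_pos"])
hit=robot.move_linear(p+[0,0,-.075],velocity=.05,threshold=4); st(f"in {hit}")
if not hit:
    p1=np.array(robot.get_state()["ee_pos"]); hit=robot.move_linear(p1+[0,0,-.025],velocity=.012,threshold=3); st(f"floor {hit}")
p2=np.array(robot.get_state()["ee_pos"]); print("butt z est",.105+p2[2]-p[2])
```

```text
in False t 30.53 p [ 0.4687 -0.2265  0.1084] F [-0.5  0.1 -0.2] op 0.0165 gf 30.0
floor True t 32.12 p [ 0.4685 -0.2267  0.087 ] F [0.  0.6 5.3] op 0.0164 gf 30.0
butt z est 0.008715294868016615
```

Run:
```python
from h import *
robot.gripper_to(.06); robot.pause(.4); st("open")
p=np.array(robot.get_state()["ee_pos"])
robot.move_linear(p-.13*RS[:,2],velocity=.08); st("back")
robot.move_linear(np.array([.5,0,.33]),velocity=.2); robot.pause(.8); st()
im=robot.grab_frame("side")[:,:,::-1]; cv2.imwrite("pics/fin_side.png",im); ref=cv2.imread("pics/raw_placed.png")
d=cv2.absdiff(im,ref).max(2); r=(d>35).astype(np.uint8); r=cv2.morphologyEx(r,cv2.MORPH_OPEN,np.ones((2,2)))
n,_,s,c=cv2.connectedComponentsWithStats(r)
for k in range(1,n):
    if s[k,4]>12: print(s[k],c[k].round())
print("cup px expected: mouth",proj("side",P([.4755,-.214],.087)),"tip if upright",proj("side",P([.4755,-.214],.158)))
# cup body change: mean diff inside the cup's lower wall
u=proj("side",P([.4755,-.214],.03)).astype(int); print("cup wall diff",d[u[1]-8:u[1]+14,u[0]-9:u[0]+9].mean(),"noise",d[200:260,300:350].mean())
```

```text
open t 33.34 p [ 0.4684 -0.2265  0.0865] F [ 0.6  0.4 -0.9] op 0.0601 gf 0.0
back t 35.12 p [ 0.5204 -0.1339  0.161 ] F [-0.3  0.1  0.3] op 0.06 gf 0.0
 t 37.15 p [ 0.5  -0.    0.33] F [0.1 0.4 0.1] op 0.06 gf 0.0
[111   0  25  72 418] [117.  36.]
[180   0   6  60 225] [183.  29.]
[256   0  14   4  33] [263.   1.]
[ 311    0   92  112 3599] [358.  52.]
[271   3  28   7  57] [285.   6.]
[301  10  18  12  86] [309.  15.]
[355  58  13   4  34] [362.  60.]
[335  84   3   9  18] [336.  88.]
[336  94   7  12  42] [339. 100.]
[344 105   7   6  21] [347. 108.]
[292 180  24  21 210] [303. 190.]
[ 233  207  149   58 1164] [323. 231.]
[386 215   7   5  16] [389. 217.]
[407 217   3  12  26] [408. 222.]
[395 229  21  11  83] [406. 234.]
[402 236   7  13  44] [404. 242.]
[414 246  18  28 279] [421. 260.]
[370 253  16   3  32] [378. 254.]
[336 255  14   9  46] [343. 258.]
[357 256  34  25 326] [374. 265.]
[221 259   9   6  37] [226. 261.]
[237 264  88  51 490] [287. 282.]
[229 316   5  14  34] [231. 322.]
cup px expected: mouth [403.54024142 243.09071227] tip if upright [407.04367313 216.53036924]
cup wall diff 0.9696969696969697 noise 14.338666666666667
```

The numbers agree: the cup wall pixels have not changed, the blade shows at (408,217-229) where a standing tip was predicted at (407,217), and the graver's old place at (303,190) is empty. I hand the job in.

```bash
python3 -c "
from rig import robot
print(robot.sign_off())"
```

```text
the job is handed in; nothing more can be done
None
```

The cup stands upright on the cork mat with the graver in it, handle down and blade up, and the job is handed in at about 37 s; I checked the final state only by image differences, since all ten picture views were used, and the hand-in returned no verdict.

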